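Rock a stuck locating block out of its nest

TASK

Free the steel locating block that is stuck in the spring pocket of its nest, and hold it up just clear. Do not pull it straight: the nest only sits on its two dowels and would come up with the block. Take the block by its head and, while its foot is still in the pocket, rock it side to side along the slot by five to ten degrees (first toward the robot's left, then right, and so on), easing it up a little with each rock, so that the nest stays down on its plate. Finish with the gripper still holding the block upright over the pocket, its foot one to three centimetres above the top of the nest. Leave the other things on the bench where they are.

Things in the scene. Friction and masses are not known exactly. Their poses are not given: they have to be found in the camera images.
- block: loose steel locating block, 78 mm tall, about 0.25 kg, upright, underside on the pocket floor 18 mm above the bench. Origin: centre of its underside; z up, y along the slot. Up from there: nose 20 mm (y), 0-6 mm; tongue 44 (y) x 12 (x) mm, 6-34 mm, pinched by the jaws; head 28 (y) x 24 (x) mm, 34-78 mm: grip it across the 28 mm, one finger each side along y
- block_top (a point): centre of the top face of the block's head, 78 mm above its underside
- base: dark steel base plate 110 (x) x 136 (y) x 8 mm, bolted to the bench. Origin: centre of its underside, straight below the pocket; y (robot's left, turned by up to 0.4 rad) runs along the slot, the direction of rocking. It carries two dowels at y = +-50 mm, 38 mm high, and on them the aluminium nest, 84 x 116 mm
- pocket (a point): centre of the pocket floor in the nest, 18 mm above the bench. The pocket is 54 mm long (y, end walls 10 mm high): the tongue has about 5 mm to spare at each end. The jaws lose the tongue once the block has risen 22 mm; its underside passes the top of the nest at 28 mm
- nest_top (a point): middle of the slot at the level of the jaw tops, the top of the nest, 46 mm above the bench. The fixed cheek lies 6 to 18 mm to the far side (x) of it, the spring-loaded jaw 6 to 18 mm to the near side; a lower spring backing stands 32 to 40 mm to the near side
- rock_axis (a point): point in the slot 17 mm above the pocket floor: turned about the x direction through it, the block can lean 0.2 rad to either side without jamming on the pocket ends (its nose touches the floor unless it also rises about 1.5 mm)
- nest (a joint): lift of the nest on its dowels in m; 0 = seated, held only by its weight of about 9 N. The jaws grip the block with 16 to 22 N against a straight pull and about 0.5 N m against leaning (grip firmly, 40 N or more). While it turns, friction is spent on the turning and little resists a slow rise: 3 mm per rock from 0.17 rad left to 0.17 right is easy; rise without turning lifts the nest
- relay: loose relay module, 37x46x31 mm, left of the base plate; bystander, origin under its centre
- heatsink: loose finned heat sink, 90x50x34 mm, right of the base plate; bystander, origin under its centre
- hexset: loose hex key case, 30x95x26 mm, in front of the base plate; bystander, origin under its centre
- coil: loose standing wire coil, 45 mm across, 97 mm tall, behind and left of the base plate; bystander, origin under its centre
There are look-alikes about, which are no part of the job. What is shaped like the block but green or yellow is not meant.

How it is judged (in metres and radians):
On the way, in this order (a step that is already met when the one before it is completed fails the run):
1. the block leans at least 4 degrees to the left while the jaws still hold its tongue (angle between block's own z axis and vertical above 0.07 rad and y of block_top in the frame of base above 0.003 m and z of block in the frame of base below 0.038 m), for 0.04 s.
2. then at least 4 degrees to the right while the jaws still hold its tongue (angle between block's own z axis and vertical above 0.07 rad and y of block_top in the frame of base below -0.003 m and z of block in the frame of base below 0.038 m), for 0.04 s.
At the end, for the whole second after the job is handed in: The fingers hold the block, still and upright (within 8 degrees), its underside 5 to 40 mm above the top of the nest (51 to 86 mm above the bench) and within 25 mm of the pocket's centre seen from above, touching neither nest nor base; the nest is seated (lift under 2 mm) (z of block in the frame of base between 0.051 and 0.086 m and horizontal distance between block and pocket below 0.025 m and angle between block's own z axis and vertical below 0.14 rad and contact force between block and the fingers above 1 N and contact force between block and base below 0.1 N and linear speed of block below 0.02 m/s and value of joint nest below 0.002 m); the arm keeps its last pose, push and grip.
It fails at once if the nest is lifted more than 4 mm off its seat (value of joint nest above 0.004 m).
It fails at once if a bystander is moved more than 30 mm (distance of any of relay, heatsink, hexset, coil from where it was at the start of the episode above 0.03 m).
It also fails if it takes over 58 s, if anything falls off the work surface, if the arm or the gripper's body presses on something with over 40 N, if the wrist force passes 120 N, or if a joint passes its speed limit or range.

ROBOT

A 6-joint arm with a two-finger parallel gripper is mounted at the origin on a cart in front of the work surface, level with it; the furniture and walls round the work are solid. World frame = base frame: x ahead of the robot, y to its left, z up, the work surface at z = 0. Lengths are in mm, angles in rad, forces in N, time in s.
With the tool pointing down it reaches from about 350 to 775 mm from the base axis. Payload 7.3 kg.
Tool frame: the origin (TCP) lies at the very end of the fingers, on their centre line; the grasp point (between the pads) lies 19 mm behind it; z points along the fingers, y is the line along which they close (so a half turn about z gives the same grasp; the last joint's range is limited). The gripper opens to 92 mm and grips with 3 to 60 N. Pads are 19 mm wide; open, the fingers measure 130 mm over their backs; the gripper's body (75 mm by 190 mm) begins 47 mm behind the grasp point.
Start: joints at [1.077, 0.342, 1.524, -0, 1.275, -0.146], TCP at [178.922, 493.591, 226.741] pointing down, gripper open.
Joint ranges: [-2.53, 2.53], [-0.77, 2.02], [0.04, 2.7], [-1, 4.14], [0.28, 2.66], [-3.11, 3.11]. Speed limits (rad/s): [2.57, 2.57, 3.14, 3.14, 3.14, 3.14].

INTERFACE

Orientations are given as [roll, pitch, yaw] about the fixed x, y, z axes, in that order (R = Rz(yaw) Ry(pitch) Rx(roll)).
In Python, from plant import bot gives the robot as it stands.
- The arm moves only by the tool send_rows, never from a script. Its argument "rows" is a list of rows, each an object of numbers: "x", "y", "z": the shift along the tool's x, y, z in units of 0.2 m (1.0 is 0.2 m); "ax", "ay", "az": the turn, a rotation vector about the tool's x, y, z in units of 60 degrees (1.0 is 60 degrees); "jaw": the opening, from -1 (shut) to 1 (fully open), so that 0 is half open. In form: [{"x": .., "y": .., "z": .., "ax": .., "ay": .., "az": .., "jaw": ..}, ...]. A call has exactly 10 rows; each row is the pose to reach, as a shift and turn from the pose commanded when the call began, along the tool's axes at that moment; what a row does not reach only later rows make up. A row lasts 1/8 s, in which the tool goes at most 62.5 mm and 10.7 degrees, less where a joint would pass 70% of its speed; a pose out of reach is approached as far as the arm can. A call with a number of a shift or a turn outside -1 to 1 is refused whole. A call with a gripper value outside its range is refused whole. The fingers move at their own pace and stop on an object; the grip force is fixed at half the most. Time passes only in rows, so rows that repeat a pose let the fingers close, or fill a call up. It gives the time, the measured TCP pose, the force, the opening and the grip force at its end, in the units of the state.
- bot.get_obs(): the state, without advancing time (a new reading comes with each control period).
- bot.capture(name): name is "scene" or "side" or "wrist"; returns (picture, depth): 420x560x3 uint8, red, green, blue; 420x560 float32, mm along the optical axis (not along the pixel's ray), 0 where there is no reading.
- bot.camera_model(name): a dict with "vertical_fov" (degrees; the focal length in pixels is half the picture's height over the tangent of half this angle, whatever the lens; pixels are square), "cx", "cy" (the principal point, pixels), "k1" (the pictures are not rectified: a ray, as slopes to the right and down, at radius r is drawn at 1 + k1 r^2 times it, then the intrinsics apply), "R" (3x3) and "t" (3): a world point X has camera coordinates R X + t; the wrist camera has in their place "T_tool_cam" (4x4, takes a point from camera to tool coordinates, whose origin is the TCP and whose axes are the flange's). Camera axes: x right, y down, z forward; pixel columns grow to the right and rows downward; lengths in mm; the calibration is good to about 2 mm. A picture is of the moment at which its call begins: read the wrist's pose just before it. camera_model takes no time and is no camera call.
- bot.close_job(): hands the job in; it is judged then, once.
The state is a dict: "time": time; "joint_positions": joint angles; "dq": joint speeds; "tau": joint torques, N m; "tool_pos": TCP position; "tcp_rot": TCP orientation; "contact_force": force on the tool from outside, world axes, zero at the start; "moment": the same for the moment, N m; "grip_width": finger opening in mm; "finger_force": force on a finger pad.
Only numpy, scipy, OpenCV 4.12 (cv2) and the standard library are available. Lean on these libraries where they do the work, as an engineer would, in place of code of your own. Each camera call takes 0.05 s, during which the arm holds its last target. There are 200 camera calls.

## Working session

There is one attempt and no reset: what is moved stays moved. The work goes in short steps, Python scripts to look and compute and a tool call to move; the robot and the scene stay as the last step left them, time stands still between calls to the robot, and variables do not carry over. Pictures are saved under pics/ and viewed, at most 10 in all, crops included, and the job is handed in when it is done.

Besides the shell and the picture viewer there is one more tool, called after "Request:" as name(argument=value, ...), one argument or row to a line, values as JSON. send_rows: Moves the arm, as the interface text tells. Its arguments: {"type":"object","properties":{"rows":{"type":"array","items":{"type":"object","properties":{"x":{"type":"number","minimum":-1,"maximum":1},"y":{"type":"number","minimum":-1,"maximum":1},"z":{"type":"number","minimum":-1,"maximum":1},"ax":{"type":"number","minimum":-1,"maximum":1},"ay":{"type":"number","minimum":-1,"maximum":1},"az":{"type":"number","minimum":-1,"maximum":1},"jaw":{"type":"number"}}}}},"required":["rows"]}

```bash
mkdir -p pics; ls
python3 - <<'E'
from plant import bot
import cv2,numpy as np
print(bot.get_obs())
ims=[]
for n in ("scene","side"):
    im,d=bot.capture(n); np.save(f'pics/{n}_d.npy',d); np.save(f'pics/{n}_i.npy',im); ims.append(im)
    m=bot.camera_model(n); print(n,m)
    cv2.imwrite(f'pics/{n}1.png',im[:,:,::-1])
E
```

```text
pics
{'time': 0.0, 'joint_positions': array([ 1.07700675e+00,  3.42726338e-01,  1.52501572e+00, -7.91354329e-07,
        1.27539775e+00, -1.46010060e-01]), 'dq': array([ 0.00022646, -0.00054537,  0.00157073, -0.00013409,  0.0007566 ,
        0.00094545]), 'tau': array([-1.78647311e-03, -4.31251645e+01, -2.44211268e+01,  7.15040253e-02,
        5.62210358e-02, -1.47780415e-04]), 'tool_pos': array([178.71526452, 493.21292749, 226.04354216]), 'tcp_rot': array([-3.14006185e+00, -2.24349643e-04,  2.79381319e+00]), 'contact_force': array([-0.34739873, -0.27027006,  0.33717743]), 'moment': array([ 0.01374082, -0.04049896, -0.02275994]), 'finger_force': 0.0, 'grip_width': 92.00709669078121}
scene {'vertical_fov': 44.871401593862586, 'cx': 281.514312979207, 'cy': 213.51796212813446, 'k1': -0.1890983835259814, 'R': array([[ 0.91120843, -0.41193959,  0.00222862],
       [-0.30869454, -0.6863932 , -0.65846189],
       [ 0.27277624,  0.59930806, -0.75261077]]), 't': array([-456.29074991,  259.48771106,  946.88971725])}
side {'vertical_fov': 51.03066227937725, 'cx': 276.1956748174578, 'cy': 205.50588090795472, 'k1': -0.02241698405465342, 'R': array([[-0.9989275 , -0.04617738,  0.00339025],
       [-0.02248973,  0.41989508, -0.90729396],
       [ 0.04047291, -0.90639714, -0.42048326]]), 't': array([527.91992165,  73.00613262, 915.93542326])}
```

View pics/scene1.png

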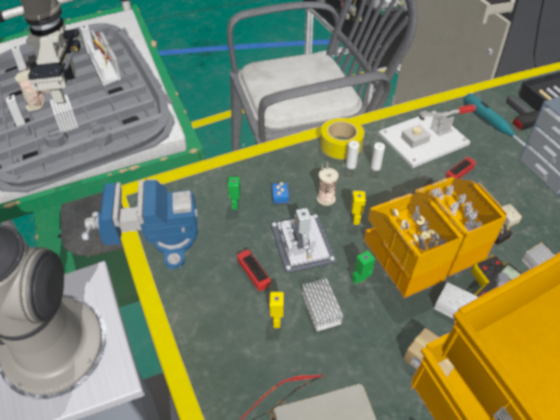

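View pics/side1.png

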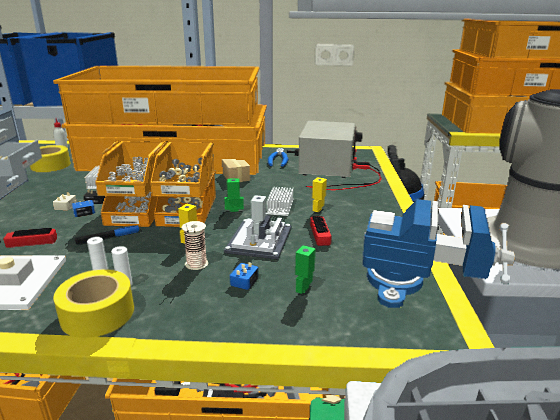

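The scene picture shows the grey block in its nest at about (303,222). The look-alikes are green at (234,190) and (365,265), and yellow at (358,205) and (277,307). The side picture shows the same grey block at (258,212). Only the grey one stands in the nest on the dark plate, so it fits. I'll check it in a crop and measure it.

```bash
cat > h.py <<'E'
import numpy as np,cv2
from plant import bot
def K(m): 
    f=210/np.tan(np.radians(m['vertical_fov']/2)); return np.array([[f,0,m['cx']],[0,f,m['cy']],[0,0,1]]),np.array([m['k1'],0,0,0,0.])
def cloud(m,d):
    k,dist=K(m); v,u=np.mgrid[0:420,0:560]
    s=cv2.undistortPoints(np.stack([u,v],-1).reshape(-1,1,2).astype(float),k,dist).reshape(420,560,2)
    c=np.dstack([s,np.ones((420,560))])*d[...,None]
    return c   # camera coords
def world(name,d):
    m=bot.camera_model(name); return (cloud(m,d)-m['t'])@m['R']
E
python3 - <<'E'
from h import *
crops=[]
for n,(u,v) in (("scene",(303,235)),("side",(258,225))):
    d=np.load(f'pics/{n}_d.npy'); im=np.load(f'pics/{n}_i.npy'); W=world(n,d)
    crops.append(cv2.resize(im[v-50:v+50,u-50:u+50,::-1],(400,400),interpolation=cv2.INTER_CUBIC))
    S=W[v-70:v+70,u-70:u+70].reshape(-1,3); I=im[v-70:v+70,u-70:u+70].reshape(-1,3).astype(int)
    ok=(d[v-70:v+70,u-70:u+70].ravel()>0)
    grey=(I.max(1)-I.min(1)<40)
    c0=W[v-20 if n=="scene" else v-20,u]
    print(n,c0)
    near=ok&grey&(np.hypot(*(S[:,:2]-c0[:2]).T)<60)
    for lo,hi in((88,105),(55,88),(40,50),(5,12)):
        s=S[near&(S[:,2]>lo)&(S[:,2]<hi)]
        if len(s)>4:
            r=cv2.minAreaRect(s[:,:2].astype(np.float32)); print(lo,hi,len(s),s.mean(0).round(1),r,s[:,2].max().round(1))
cv2.imwrite('pics/crop1.png',np.hstack(crops))
E
```

```text
scene [562.40651415  29.53374296  94.99960961]
88 105 160 [561.7  27.9  96.4] ((562.900634765625, 30.209226608276367), (31.97478675842285, 24.444801330566406), 78.41131591796875) 102.0
55 88 151 [558.   21.4  71.4] ((555.82373046875, 24.767303466796875), (19.08111000061035, 34.66575241088867), 34.840824127197266) 87.8
40 50 282 [549.   21.9  45.1] ((549.8800659179688, 20.635318756103516), (85.62425994873047, 58.13398742675781), 80.22744750976562) 49.9
5 12 260 [552.7  28.4   9.3] ((560.5551147460938, 19.463726043701172), (98.04492950439453, 113.77757263183594), 76.2074966430664) 12.0
side [562.36101509  44.79597468  88.34882137]
88 105 126 [562.6  35.4  94.6] ((562.6690063476562, 31.627607345581055), (29.60822105407715, 23.93843650817871), 78.27496337890625) 98.4
55 88 214 [562.3  41.   71.7] ((563.6954956054688, 34.18455505371094), (23.54954719543457, 25.18239402770996), 80.91290283203125) 87.9
40 50 228 [554.5  40.3  44.6] ((552.6904907226562, 40.899864196777344), (82.29469299316406, 59.101200103759766), 81.41398620605469) 49.6
5 12 415 [557.5  70.2   8.7] ((565.6194458007812, 50.498565673828125), (94.35517120361328, 110.83028411865234), 83.17546844482422) 11.9
```

View pics/crop1.png

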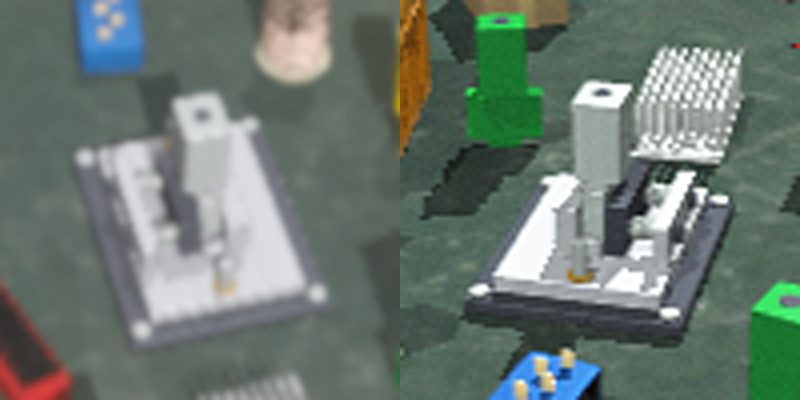

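The grey block in the nest is confirmed: its head is about (563, 31), with the slot direction at about 78°. I'm moving the arm above it in three calls.

Request:
send_rows(
  rows=[
    {"x": -0.1, "y": -0.06, "jaw": 1},
    {"x": -0.22, "y": -0.13, "jaw": 1},
    {"x": -0.34, "y": -0.2, "jaw": 1},
    {"x": -0.46, "y": -0.27, "jaw": 1},
    {"x": -0.58, "y": -0.34, "jaw": 1},
    {"x": -0.7, "y": -0.41, "jaw": 1},
    {"x": -0.8, "y": -0.46, "jaw": 1},
    {"x": -0.86, "y": -0.5, "jaw": 1},
    {"x": -0.86, "y": -0.5, "jaw": 1},
    {"x": -0.86, "y": -0.5, "jaw": 1},
  ],
)

```text
schema error: expected keys x, y, z, ax, ay, az, jaw
```

Request:
send_rows(
  rows=[
    {"x": -0.1, "y": -0.06, "jaw": 1},
    {"x": -0.22, "y": -0.13, "jaw": 1},
    {"x": -0.34, "y": -0.2, "jaw": 1},
    {"x": -0.46, "y": -0.27, "jaw": 1},
    {"x": -0.58, "y": -0.34, "jaw": 1},
    {"x": -0.7, "y": -0.41, "jaw": 1},
    {"x": -0.8, "y": -0.46, "jaw": 1},
    {"x": -0.86, "y": -0.5, "jaw": 1},
    {"x": -0.86, "y": -0.5, "jaw": 1},
    {"x": -0.86, "y": -0.5, "jaw": 1},
  ],
)

```text
schema error: expected keys x, y, z, ax, ay, az, jaw
```

Request:
send_rows(
  rows=[
    {"x": -0.1, "y": -0.06, "az": -0.02, "jaw": 1},
    {"x": -0.22, "y": -0.13, "az": -0.04, "jaw": 1},
    {"x": -0.34, "y": -0.2, "az": -0.06, "jaw": 1},
    {"x": -0.46, "y": -0.27, "az": -0.08, "jaw": 1},
    {"x": -0.58, "y": -0.34, "az": -0.1, "jaw": 1},
    {"x": -0.7, "y": -0.41, "az": -0.12, "jaw": 1},
    {"x": -0.8, "y": -0.46, "az": -0.134, "jaw": 1},
    {"x": -0.86, "y": -0.5, "az": -0.134, "jaw": 1},
    {"x": -0.86, "y": -0.5, "az": -0.134, "jaw": 1},
    {"x": -0.86, "y": -0.5, "az": -0.134, "jaw": 1},
  ],
)

```text
schema error: expected keys x, y, z, ax, ay, az, jaw
```

```bash
cat > w.py <<'E'
from h import *
from scipy.spatial.transform import Rotation as Ro
o=bot.get_obs(); R=Ro.from_euler('xyz',o['tcp_rot']).as_matrix()
im,d=bot.capture('wrist'); m=bot.camera_model('wrist'); T=np.array(m['T_tool_cam'])
W=(cloud(m,d)@T[:3,:3].T+T[:3,3])@R.T+o['tool_pos']
print(o['tool_pos'],o['tcp_rot'],o['time'])
for lo,hi in((91,101),(43,49),(5,11)):
    k=(d>0)&(W[...,2]>lo)&(W[...,2]<hi)&(np.hypot(W[...,0]-562,W[...,1]-31)<(30 if lo>80 else 90))
    s=W[k]
    if len(s)>9: print(lo,len(s),s.mean(0).round(1),s[:,2].std().round(1),cv2.minAreaRect(s[:,:2].astype(np.float32)))
E
python3 - <<'E'
from w import *
cv2.imwrite('pics/wrist1.png',im[:,:,::-1])
W=world('scene',np.load('pics/scene_d.npy'))
print('coil',W[180,327],'relay',W[192,280],'fins',W[300,320])
E
```

```text
[178.74944269 493.25863092 226.12835457] [-3.14026277e+00 -1.94876249e-04  2.79377518e+00] 0.1
coil [662.74306345 111.9404234   80.47425232] relay [571.3738857  164.8988595   30.09657707] fins [ 521.2304953  -135.78081703   36.42603309]
```

View pics/wrist1.png

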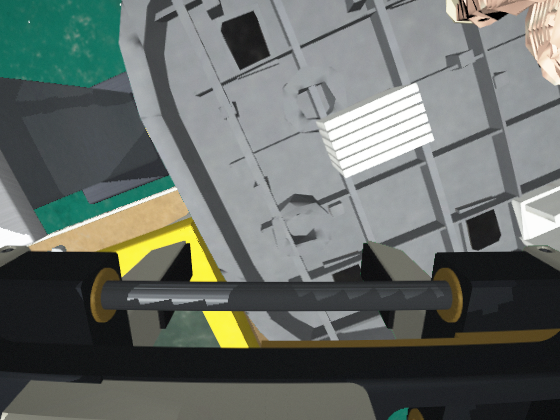

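The calls were refused because every row needs all the keys, so the arm hasn't moved. The picture only shows the starting view. I'm resending with complete rows.

Request:
send_rows(
  rows=[
    {"x": -0.1, "y": -0.06, "z": 0, "ax": 0, "ay": 0, "az": 0, "jaw": 1},
    {"x": -0.22, "y": -0.13, "z": 0, "ax": 0, "ay": 0, "az": 0, "jaw": 1},
    {"x": -0.34, "y": -0.2, "z": 0, "ax": 0, "ay": 0, "az": 0, "jaw": 1},
    {"x": -0.46, "y": -0.27, "z": 0, "ax": 0, "ay": 0, "az": 0, "jaw": 1},
    {"x": -0.58, "y": -0.34, "z": 0, "ax": 0, "ay": 0, "az": 0, "jaw": 1},
    {"x": -0.7, "y": -0.41, "z": 0, "ax": 0, "ay": 0, "az": 0, "jaw": 1},
    {"x": -0.8, "y": -0.46, "z": 0, "ax": 0, "ay": 0, "az": 0, "jaw": 1},
    {"x": -0.86, "y": -0.5, "z": 0, "ax": 0, "ay": 0, "az": 0, "jaw": 1},
    {"x": -0.86, "y": -0.5, "z": 0, "ax": 0, "ay": 0, "az": 0, "jaw": 1},
    {"x": -0.86, "y": -0.5, "z": 0, "ax": 0, "ay": 0, "az": 0, "jaw": 1},
  ],
)

```text
time: 1.4
tool_pos: [306.2, 341.3, 226.7]
tcp_rot: [3.141, -0.0, 2.794]
contact_force: [-1.3, 0.6, 0.1]
grip_width: 91.5
finger_force: 0.0
```

Request:
send_rows(
  rows=[
    {"x": -0.1, "y": -0.06, "z": 0, "ax": 0, "ay": 0, "az": 0, "jaw": 1},
    {"x": -0.22, "y": -0.13, "z": 0, "ax": 0, "ay": 0, "az": 0, "jaw": 1},
    {"x": -0.34, "y": -0.2, "z": 0, "ax": 0, "ay": 0, "az": 0, "jaw": 1},
    {"x": -0.46, "y": -0.27, "z": 0, "ax": 0, "ay": 0, "az": 0, "jaw": 1},
    {"x": -0.58, "y": -0.34, "z": 0, "ax": 0, "ay": 0, "az": 0, "jaw": 1},
    {"x": -0.7, "y": -0.41, "z": 0, "ax": 0, "ay": 0, "az": 0, "jaw": 1},
    {"x": -0.8, "y": -0.46, "z": 0, "ax": 0, "ay": 0, "az": 0, "jaw": 1},
    {"x": -0.86, "y": -0.5, "z": 0, "ax": 0, "ay": 0, "az": 0, "jaw": 1},
    {"x": -0.86, "y": -0.5, "z": 0, "ax": 0, "ay": 0, "az": 0, "jaw": 1},
    {"x": -0.86, "y": -0.5, "z": 0, "ax": 0, "ay": 0, "az": 0, "jaw": 1},
  ],
)

```text
time: 2.65
tool_pos: [433.6, 188.9, 226.7]
tcp_rot: [3.141, -0.001, 2.794]
contact_force: [-0.3, 0.2, -0.2]
grip_width: 91.5
finger_force: 0.0
```

Request:
send_rows(
  rows=[
    {"x": -0.1, "y": -0.06, "z": 0, "ax": 0, "ay": 0, "az": -0.02, "jaw": 1},
    {"x": -0.22, "y": -0.13, "z": 0, "ax": 0, "ay": 0, "az": -0.04, "jaw": 1},
    {"x": -0.34, "y": -0.2, "z": 0, "ax": 0, "ay": 0, "az": -0.06, "jaw": 1},
    {"x": -0.46, "y": -0.27, "z": 0, "ax": 0, "ay": 0, "az": -0.08, "jaw": 1},
    {"x": -0.58, "y": -0.34, "z": 0, "ax": 0, "ay": 0, "az": -0.1, "jaw": 1},
    {"x": -0.7, "y": -0.41, "z": 0, "ax": 0, "ay": 0, "az": -0.12, "jaw": 1},
    {"x": -0.8, "y": -0.46, "z": 0, "ax": 0, "ay": 0, "az": -0.134, "jaw": 1},
    {"x": -0.86, "y": -0.5, "z": 0, "ax": 0, "ay": 0, "az": -0.134, "jaw": 1},
    {"x": -0.86, "y": -0.5, "z": 0, "ax": 0, "ay": 0, "az": -0.134, "jaw": 1},
    {"x": -0.86, "y": -0.5, "z": 0, "ax": 0, "ay": 0, "az": -0.134, "jaw": 1},
  ],
)

```text
time: 3.9
tool_pos: [561.2, 36.5, 226.7]
tcp_rot: [3.141, -0.001, 2.935]
contact_force: [-0.4, 0.1, 0.7]
grip_width: 91.9
finger_force: 0.0
```

Run:
```python
from w import *
cv2.imwrite('pics/wrist2.png',im[:,:,::-1])
```

```text
[561.22688352  36.46026178 226.72851663] [ 3.14126189e+00 -5.04069058e-04  2.93459256e+00] 3.9
91 756 [564.3  29.6  95.7] 0.9 ((564.9553833007812, 29.492305755615234), (27.943153381347656, 24.340761184692383), 80.40629577636719)
43 772 [561.3  26.3  45.8] 0.8 ((564.4379272460938, 26.78683853149414), (64.75890350341797, 36.2709846496582), 79.29637145996094)
5 3045 [555.5  27.9   7.8] 0.9 ((564.5984497070312, 26.18716812133789), (135.4400634765625, 110.58720397949219), 80.19261169433594)
```

View pics/wrist2.png

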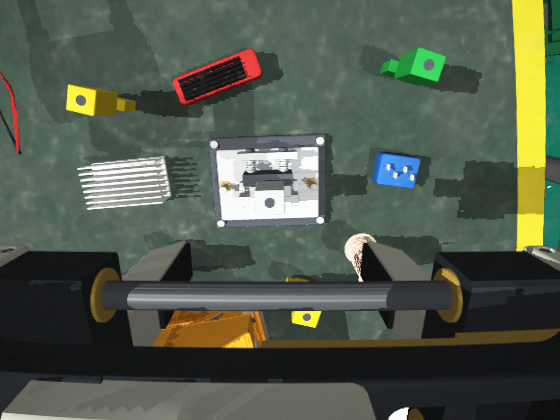

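The wrist view shows the nest plate at (267,182) and the grey head's top at (270,203). The base centre comes out at about (564.6, 26.2), the slot at 80.2°, and the head at (565, 29.5). I'm lowering partway and measuring again.

Request:
send_rows(
  rows=[
    {"x": -0.026, "y": -0.03, "z": 0.08, "ax": 0, "ay": 0, "az": -0.034, "jaw": 1},
    {"x": -0.026, "y": -0.03, "z": 0.16, "ax": 0, "ay": 0, "az": -0.034, "jaw": 1},
    {"x": -0.026, "y": -0.03, "z": 0.24, "ax": 0, "ay": 0, "az": -0.034, "jaw": 1},
    {"x": -0.026, "y": -0.03, "z": 0.32, "ax": 0, "ay": 0, "az": -0.034, "jaw": 1},
    {"x": -0.026, "y": -0.03, "z": 0.4, "ax": 0, "ay": 0, "az": -0.034, "jaw": 1},
    {"x": -0.026, "y": -0.03, "z": 0.46, "ax": 0, "ay": 0, "az": -0.034, "jaw": 1},
    {"x": -0.026, "y": -0.03, "z": 0.5, "ax": 0, "ay": 0, "az": -0.034, "jaw": 1},
    {"x": -0.026, "y": -0.03, "z": 0.5, "ax": 0, "ay": 0, "az": -0.034, "jaw": 1},
    {"x": -0.026, "y": -0.03, "z": 0.5, "ax": 0, "ay": 0, "az": -0.034, "jaw": 1},
    {"x": -0.026, "y": -0.03, "z": 0.5, "ax": 0, "ay": 0, "az": -0.034, "jaw": 1},
  ],
)

```text
time: 5.2
tool_pos: [566.0, 28.7, 127.3]
tcp_rot: [3.141, 0.001, 2.97]
contact_force: [0.1, 0.2, 0.2]
grip_width: 91.7
finger_force: 0.0
```

Run:
```python
from w import *
print(T.round(3))
cv2.imwrite('pics/wrist3.png',im[:,:,::-1])
```

```text
[565.98064733  28.691851   127.26972778] [3.14143345e+00 1.14033405e-03 2.96969122e+00] 5.2
91 1631 [563.8  29.7  95.6] 0.9 ((564.626220703125, 29.3924617767334), (28.13357925415039, 24.04945945739746), 80.7181396484375)
43 1475 [560.5  26.1  45.7] 0.8 ((564.1273193359375, 26.71649932861328), (66.1448745727539, 35.69087219238281), 80.13932800292969)
5 4965 [549.4  29.2   7.8] 0.9 ((564.295166015625, 26.324783325195312), (135.76678466796875, 109.61318969726562), 80.14220428466797)
[[-0.0000e+00 -9.6000e-01 -2.8100e-01  7.5174e+01]
 [ 1.0000e+00 -0.0000e+00 -1.0000e-03  8.5000e-02]
 [ 1.0000e-03 -2.8100e-01  9.6000e-01 -1.5777e+02]
 [ 0.0000e+00  0.0000e+00  0.0000e+00  1.0000e+00]]
```

View pics/wrist3.png

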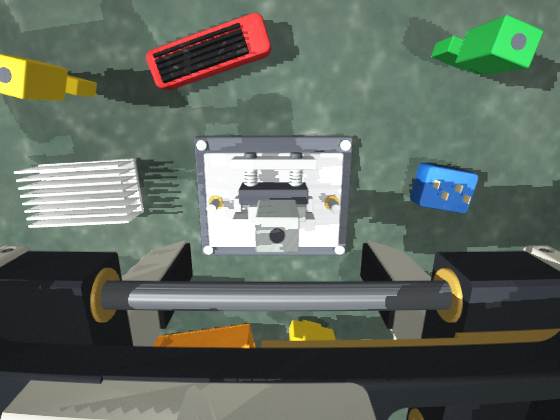

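Run:
```python
from w import *
c=np.array([564.6,29.4]); th=np.radians(80.2); Y=np.array([np.cos(th),np.sin(th)]); X=np.array([Y[1],-Y[0]])
P=W-np.array([*c,0]); a=P[...,:2]@X; b=P[...,:2]@Y
k=(d>0)&(abs(a)<10)&(abs(b)<12)&(W[...,2]>88)
A=np.c_[a[k],b[k],np.ones(k.sum())]; print(np.linalg.lstsq(A,W[...,2][k],rcond=None)[0],k.sum())
# x-face (near side) edges along y by height
for z in range(54,96,6):
    k=(d>0)&(abs(W[...,2]-z)<3)&(abs(a)<18)&(abs(b)<25); 
    if k.sum()>5: print(z,k.sum(),np.percentile(b[k],[2,98]).round(1))
```

```text
[565.92181249  28.72423898 127.19242651] [3.14143058e+00 9.98386697e-04 2.96975269e+00] 5.25
91 1634 [563.8  29.6  95.6] 1.0 ((564.8124389648438, 29.408794403076172), (27.872304916381836, 24.53108787536621), 81.50749969482422)
43 1450 [560.3  25.9  45.7] 0.8 ((564.1610717773438, 26.730308532714844), (66.23410034179688, 35.50737762451172), 80.2507095336914)
5 4993 [549.1  29.    7.8] 0.9 ((564.2340698242188, 26.213092803955078), (136.06080627441406, 109.72657775878906), 80.11725616455078)
[ 4.15398201e-03 -3.27468595e-03  9.58722909e+01] 1140
54 227 [-21.1  21.4]
60 76 [-12.6  12.9]
66 90 [-12.9  13.1]
72 100 [-12.9  13.2]
78 104 [-12.8  12.8]
84 108 [-12.9  13.2]
90 120 [-13.   13.3]
```

The block stands upright, about 3 mm left of the pocket centre, with its top at 95.9 mm. I'm descending so the TCP reaches z≈60, then closing.

Request:
send_rows(
  rows=[
    {"x": 0.006, "y": 0.002, "z": 0.05, "ax": 0, "ay": 0, "az": 0, "jaw": 1},
    {"x": 0.006, "y": 0.002, "z": 0.1, "ax": 0, "ay": 0, "az": 0, "jaw": 1},
    {"x": 0.006, "y": 0.002, "z": 0.15, "ax": 0, "ay": 0, "az": 0, "jaw": 1},
    {"x": 0.006, "y": 0.002, "z": 0.2, "ax": 0, "ay": 0, "az": 0, "jaw": 1},
    {"x": 0.006, "y": 0.002, "z": 0.25, "ax": 0, "ay": 0, "az": 0, "jaw": 1},
    {"x": 0.006, "y": 0.002, "z": 0.29, "ax": 0, "ay": 0, "az": 0, "jaw": 1},
    {"x": 0.006, "y": 0.002, "z": 0.32, "ax": 0, "ay": 0, "az": 0, "jaw": 1},
    {"x": 0.006, "y": 0.002, "z": 0.336, "ax": 0, "ay": 0, "az": 0, "jaw": 1},
    {"x": 0.006, "y": 0.002, "z": 0.336, "ax": 0, "ay": 0, "az": 0, "jaw": 1},
    {"x": 0.006, "y": 0.002, "z": 0.336, "ax": 0, "ay": 0, "az": 0, "jaw": 1},
  ],
)

```text
time: 6.55
tool_pos: [564.7, 29.3, 59.8]
tcp_rot: [3.141, 0.001, 2.97]
contact_force: [-0.4, -0.1, -0.7]
grip_width: 91.8
finger_force: 0.0
```

Request:
send_rows(
  rows=[
    {"x": 0, "y": 0, "z": 0, "ax": 0, "ay": 0, "az": 0, "jaw": 0.3},
    {"x": 0, "y": 0, "z": 0, "ax": 0, "ay": 0, "az": 0, "jaw": 0},
    {"x": 0, "y": 0, "z": 0, "ax": 0, "ay": 0, "az": 0, "jaw": -0.2},
    {"x": 0, "y": 0, "z": 0, "ax": 0, "ay": 0, "az": 0, "jaw": -0.4},
    {"x": 0, "y": 0, "z": 0, "ax": 0, "ay": 0, "az": 0, "jaw": -1},
    {"x": 0, "y": 0, "z": 0, "ax": 0, "ay": 0, "az": 0, "jaw": -1},
    {"x": 0, "y": 0, "z": 0, "ax": 0, "ay": 0, "az": 0, "jaw": -1},
    {"x": 0, "y": 0, "z": 0, "ax": 0, "ay": 0, "az": 0, "jaw": -1},
    {"x": 0, "y": 0, "z": 0, "ax": 0, "ay": 0, "az": 0, "jaw": -1},
    {"x": 0, "y": 0, "z": 0, "ax": 0, "ay": 0, "az": 0, "jaw": -1},
  ],
)

```text
time: 7.8
tool_pos: [564.5, 29.4, 59.5]
tcp_rot: [3.141, -0.0, 2.97]
contact_force: [-1.1, 0.0, 0.9]
grip_width: 27.6
finger_force: 30.0
```

Run:
```python
from plant import bot
o=bot.get_obs(); print(o['tool_pos'],o['tcp_rot'],o['contact_force'],o['moment'],o['grip_width'],o['finger_force'],o['time'])
```

```text
[564.513067    29.3927845   59.49982644] [ 3.14148354e+00 -1.50842826e-05  2.96977263e+00] [-1.10424744  0.04322123  0.90481262] [0.06467282 0.03053078 0.01957649] 27.64645049902476 29.999856054782867 7.8
```

Gripped: opening 27.6 mm, force 30 N. Next I work out the rock rows: pivot 17 mm above the underside, recentring by -3 mm during the first lean.

```bash
cat > rock.py <<'E'
import numpy as np
def rows(t0,t1,rise,dy,h=24.5,n=8):
    print(t0,t1,rise)
    for i in range(1,n+1):
        s=i/n; t=t0+(t1-t0)*s
        d=np.array([h*np.sin(t)+dy*s,h*np.cos(t)+rise*s])-h*np.array([np.sin(t0),np.cos(t0)])
        y=d@[np.cos(t0),-np.sin(t0)]; z=d@[-np.sin(t0),-np.cos(t0)]
        print(round(y/200,4),round(z/200,4),round((t-t0)/1.0472,3))
E
python3 -c "
from rock import *
rows(0,.17,2,-3); rows(.17,-.17,2.8,0); rows(-.17,.17,2.8,0)"
```

```text
0 0.17 2
0.0007 -0.0012 0.02
0.0015 -0.0024 0.041
0.0022 -0.0035 0.061
0.0029 -0.0046 0.081
0.0036 -0.0056 0.101
0.0043 -0.0065 0.122
0.005 -0.0074 0.142
0.0057 -0.0082 0.162
0.17 -0.17 2.8
-0.0055 -0.0016 -0.041
-0.011 -0.003 -0.081
-0.0165 -0.0042 -0.122
-0.0219 -0.0051 -0.162
-0.0273 -0.0059 -0.203
-0.0327 -0.0064 -0.244
-0.038 -0.0067 -0.284
-0.0432 -0.0068 -0.325
-0.17 0.17 2.8
0.0055 -0.0016 0.041
0.011 -0.003 0.081
0.0165 -0.0042 0.122
0.0219 -0.0051 0.162
0.0273 -0.0059 0.203
0.0327 -0.0064 0.244
0.038 -0.0067 0.284
0.0432 -0.0068 0.325
```

Request:
send_rows(
  rows=[
    {"x": 0, "y": 0.0007, "z": -0.0012, "ax": 0.02, "ay": 0, "az": 0, "jaw": -1},
    {"x": 0, "y": 0.0015, "z": -0.0024, "ax": 0.041, "ay": 0, "az": 0, "jaw": -1},
    {"x": 0, "y": 0.0022, "z": -0.0035, "ax": 0.061, "ay": 0, "az": 0, "jaw": -1},
    {"x": 0, "y": 0.0029, "z": -0.0046, "ax": 0.081, "ay": 0, "az": 0, "jaw": -1},
    {"x": 0, "y": 0.0036, "z": -0.0056, "ax": 0.101, "ay": 0, "az": 0, "jaw": -1},
    {"x": 0, "y": 0.0043, "z": -0.0065, "ax": 0.122, "ay": 0, "az": 0, "jaw": -1},
    {"x": 0, "y": 0.005, "z": -0.0074, "ax": 0.142, "ay": 0, "az": 0, "jaw": -1},
    {"x": 0, "y": 0.0057, "z": -0.0082, "ax": 0.162, "ay": 0, "az": 0, "jaw": -1},
    {"x": 0, "y": 0.0057, "z": -0.0082, "ax": 0.162, "ay": 0, "az": 0, "jaw": -1},
    {"x": 0, "y": 0.0057, "z": -0.0082, "ax": 0.162, "ay": 0, "az": 0, "jaw": -1},
  ],
)

```text
time: 9.05
tool_pos: [564.9, 32.0, 60.5]
tcp_rot: [-2.973, 0.0, 2.97]
contact_force: [3.2, 8.4, -7.3]
grip_width: 27.7
finger_force: 30.0
```

```bash
cat > chk.py <<'E'
from h import *
import sys
o=bot.get_obs(); print(o['tool_pos'],o['tcp_rot'],o['contact_force'],o['moment'].round(2),o['grip_width'],o['time'])
ims=[]
for n,(u,v) in (("scene",(303,235)),("side",(258,225))):
    im,d=bot.capture(n); ims.append(cv2.resize(im[v-50:v+50,u-50:u+50,::-1],(400,400),interpolation=cv2.INTER_CUBIC))
    W=world(n,d); P=W-np.array([564.4,26.3,0]); th=np.radians(80.2)
    b=P[...,0]*np.cos(th)+P[...,1]*np.sin(th); a=P[...,0]*np.sin(th)-P[...,1]*np.cos(th)
    k=(d>0)&(abs(a+30)<14)&(abs(b)<54)&(W[...,2]>8)&(W[...,2]<40)
    # nest height: upward-facing low plate level (mode) and block lower-front edges
    q=(d>0)&(abs(b)<56)&(a>22)&(a<40)&(W[...,2]>10)&(W[...,2]<30); print(n,'nest deck z far side',np.median(W[...,2][q]).round(2),q.sum())
cv2.imwrite(sys.argv[1],np.hstack(ims))
E
python3 chk.py pics/c2.png
```

```text
[564.94065857  32.00231011  60.48521542] [-2.97314843e+00  2.89772098e-04  2.97015391e+00] [ 3.17463385  8.36775726 -7.29033189] [ 1.85 -0.59  0.  ] 27.710309395418058 9.05
scene nest deck z far side 19.65 239
side nest deck z far side 18.81 167
```

View pics/c2.png

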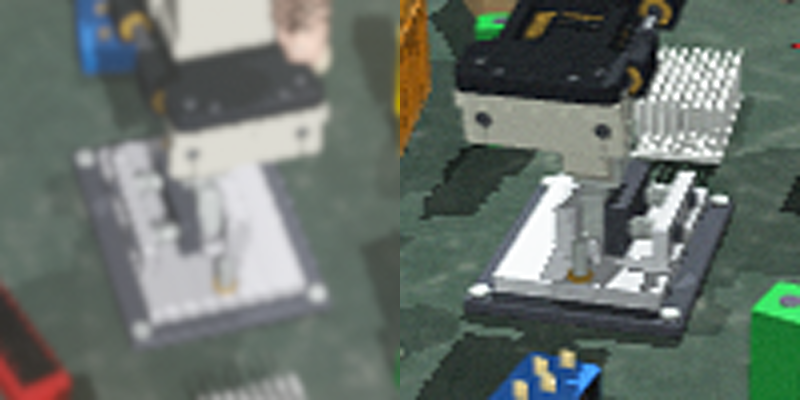

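The tool leans 0.168 rad, the nest still looks seated, and the down-force is 7 N. Next I rock right.

Request:
send_rows(
  rows=[
    {"x": 0, "y": -0.0055, "z": -0.0016, "ax": -0.041, "ay": 0, "az": 0, "jaw": -1},
    {"x": 0, "y": -0.011, "z": -0.003, "ax": -0.081, "ay": 0, "az": 0, "jaw": -1},
    {"x": 0, "y": -0.0165, "z": -0.0042, "ax": -0.122, "ay": 0, "az": 0, "jaw": -1},
    {"x": 0, "y": -0.0219, "z": -0.0051, "ax": -0.162, "ay": 0, "az": 0, "jaw": -1},
    {"x": 0, "y": -0.0273, "z": -0.0059, "ax": -0.203, "ay": 0, "az": 0, "jaw": -1},
    {"x": 0, "y": -0.0327, "z": -0.0064, "ax": -0.244, "ay": 0, "az": 0, "jaw": -1},
    {"x": 0, "y": -0.038, "z": -0.0067, "ax": -0.284, "ay": 0, "az": 0, "jaw": -1},
    {"x": 0, "y": -0.0432, "z": -0.0068, "ax": -0.325, "ay": 0, "az": 0, "jaw": -1},
    {"x": 0, "y": -0.0432, "z": -0.0068, "ax": -0.325, "ay": 0, "az": 0, "jaw": -1},
    {"x": 0, "y": -0.0432, "z": -0.0068, "ax": -0.325, "ay": 0, "az": 0, "jaw": -1},
  ],
)

```text
time: 10.4
tool_pos: [563.1, 21.9, 63.4]
tcp_rot: [2.973, -0.0, 2.97]
contact_force: [2.5, -1.5, -11.2]
grip_width: 27.6
finger_force: 30.0
```

```bash
python3 chk.py pics/c3.png
```

```text
[563.14089798  21.85858695  63.37712542] [ 2.97312884e+00 -4.29373249e-04  2.97026764e+00] [  2.52208229  -1.45391898 -11.23860151] [-0.65 -0.6  -0.16] 27.59197794935922 10.4
scene nest deck z far side 19.17 87
side nest deck z far side 18.7 163
```

View pics/c3.png

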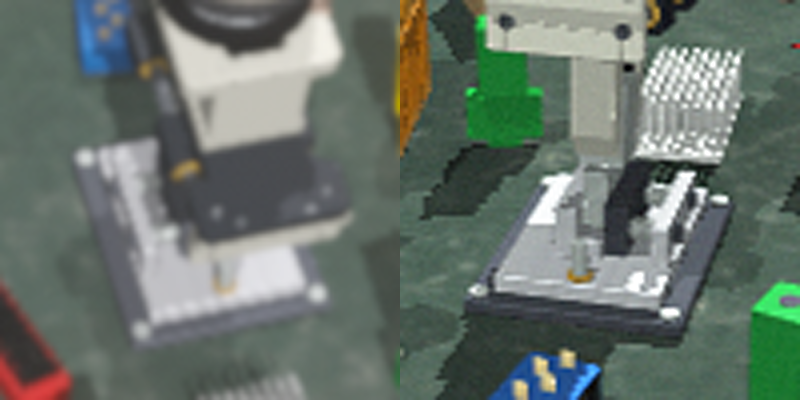

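Both leans are done and the nest is still down. The 11 N pull is close to the nest's weight, so I'll rise less per rock (2 mm) and only in the middle of each turn.

```bash
sed -i 's/rise\*s\]/rise*np.clip((s-.12)\/.63,0,1)]/' rock.py; python3 -c "
from rock import *
rows(-.17,.17,2,0,n=9)"
```

```text
-0.17 0.17 2
0.0046 0.0001 0.036
0.0095 -0.0012 0.072
0.0144 -0.0026 0.108
0.0193 -0.0037 0.144
0.0242 -0.0046 0.18
0.029 -0.0054 0.216
0.0337 -0.0056 0.253
0.0382 -0.0043 0.289
0.0425 -0.0028 0.325
```

Request:
send_rows(
  rows=[
    {"x": 0, "y": 0.0046, "z": 0.0001, "ax": 0.036, "ay": 0, "az": 0, "jaw": -1},
    {"x": 0, "y": 0.0095, "z": -0.0012, "ax": 0.072, "ay": 0, "az": 0, "jaw": -1},
    {"x": 0, "y": 0.0144, "z": -0.0026, "ax": 0.108, "ay": 0, "az": 0, "jaw": -1},
    {"x": 0, "y": 0.0193, "z": -0.0037, "ax": 0.144, "ay": 0, "az": 0, "jaw": -1},
    {"x": 0, "y": 0.0242, "z": -0.0046, "ax": 0.18, "ay": 0, "az": 0, "jaw": -1},
    {"x": 0, "y": 0.029, "z": -0.0054, "ax": 0.216, "ay": 0, "az": 0, "jaw": -1},
    {"x": 0, "y": 0.0337, "z": -0.0056, "ax": 0.253, "ay": 0, "az": 0, "jaw": -1},
    {"x": 0, "y": 0.0382, "z": -0.0043, "ax": 0.289, "ay": 0, "az": 0, "jaw": -1},
    {"x": 0, "y": 0.0425, "z": -0.0028, "ax": 0.325, "ay": 0, "az": 0, "jaw": -1},
    {"x": 0, "y": 0.0425, "z": -0.0028, "ax": 0.325, "ay": 0, "az": 0, "jaw": -1},
  ],
)

```text
time: 11.75
tool_pos: [564.7, 30.9, 66.3]
tcp_rot: [-2.971, 0.0, 2.971]
contact_force: [1.9, -1.0, -3.2]
grip_width: 27.8
finger_force: 30.0
```

Request:
send_rows(
  rows=[
    {"x": 0, "y": -0.0046, "z": 0.0001, "ax": -0.036, "ay": 0, "az": 0, "jaw": -1},
    {"x": 0, "y": -0.0095, "z": -0.0012, "ax": -0.072, "ay": 0, "az": 0, "jaw": -1},
    {"x": 0, "y": -0.0144, "z": -0.0026, "ax": -0.108, "ay": 0, "az": 0, "jaw": -1},
    {"x": 0, "y": -0.0193, "z": -0.0037, "ax": -0.144, "ay": 0, "az": 0, "jaw": -1},
    {"x": 0, "y": -0.0242, "z": -0.0046, "ax": -0.18, "ay": 0, "az": 0, "jaw": -1},
    {"x": 0, "y": -0.029, "z": -0.0054, "ax": -0.216, "ay": 0, "az": 0, "jaw": -1},
    {"x": 0, "y": -0.0337, "z": -0.0056, "ax": -0.253, "ay": 0, "az": 0, "jaw": -1},
    {"x": 0, "y": -0.0382, "z": -0.0043, "ax": -0.289, "ay": 0, "az": 0, "jaw": -1},
    {"x": 0, "y": -0.0425, "z": -0.0028, "ax": -0.325, "ay": 0, "az": 0, "jaw": -1},
    {"x": 0, "y": -0.0425, "z": -0.0028, "ax": -0.325, "ay": 0, "az": 0, "jaw": -1},
  ],
)

```text
time: 13.0
tool_pos: [563.2, 21.8, 68.2]
tcp_rot: [2.97, 0.0, 2.968]
contact_force: [0.9, -0.3, -3.5]
grip_width: 28.0
finger_force: 30.0
```

```bash
python3 chk.py pics/c4.png
```

```text
[563.2117431   21.83341297  68.23690932] [2.97034916e+00 1.04724119e-04 2.96847753e+00] [ 0.89554704 -0.31140443 -3.46465746] [-0.14 -0.11  0.03] 28.02930247145054 13.0
scene nest deck z far side 19.39 91
side nest deck z far side 18.8 174
```

The force is now only about 3 N and the nest deck hasn't changed. I'm continuing with two more rocks, then looking.

Request:
send_rows(
  rows=[
    {"x": 0, "y": 0.0046, "z": 0.0001, "ax": 0.036, "ay": 0, "az": 0, "jaw": -1},
    {"x": 0, "y": 0.0095, "z": -0.0012, "ax": 0.072, "ay": 0, "az": 0, "jaw": -1},
    {"x": 0, "y": 0.0144, "z": -0.0026, "ax": 0.108, "ay": 0, "az": 0, "jaw": -1},
    {"x": 0, "y": 0.0193, "z": -0.0037, "ax": 0.144, "ay": 0, "az": 0, "jaw": -1},
    {"x": 0, "y": 0.0242, "z": -0.0046, "ax": 0.18, "ay": 0, "az": 0, "jaw": -1},
    {"x": 0, "y": 0.029, "z": -0.0054, "ax": 0.216, "ay": 0, "az": 0, "jaw": -1},
    {"x": 0, "y": 0.0337, "z": -0.0056, "ax": 0.253, "ay": 0, "az": 0, "jaw": -1},
    {"x": 0, "y": 0.0382, "z": -0.0043, "ax": 0.289, "ay": 0, "az": 0, "jaw": -1},
    {"x": 0, "y": 0.0425, "z": -0.0028, "ax": 0.325, "ay": 0, "az": 0, "jaw": -1},
    {"x": 0, "y": 0.0425, "z": -0.0028, "ax": 0.325, "ay": 0, "az": 0, "jaw": -1},
  ],
)

```text
time: 14.35
tool_pos: [564.8, 31.3, 70.0]
tcp_rot: [-2.972, 0.0, 2.971]
contact_force: [1.6, 0.7, -3.3]
grip_width: 28.1
finger_force: 30.0
```

Request:
send_rows(
  rows=[
    {"x": 0, "y": -0.0046, "z": 0.0001, "ax": -0.036, "ay": 0, "az": 0, "jaw": -1},
    {"x": 0, "y": -0.0095, "z": -0.0012, "ax": -0.072, "ay": 0, "az": 0, "jaw": -1},
    {"x": 0, "y": -0.0144, "z": -0.0026, "ax": -0.108, "ay": 0, "az": 0, "jaw": -1},
    {"x": 0, "y": -0.0193, "z": -0.0037, "ax": -0.144, "ay": 0, "az": 0, "jaw": -1},
    {"x": 0, "y": -0.0242, "z": -0.0046, "ax": -0.18, "ay": 0, "az": 0, "jaw": -1},
    {"x": 0, "y": -0.029, "z": -0.0054, "ax": -0.216, "ay": 0, "az": 0, "jaw": -1},
    {"x": 0, "y": -0.0337, "z": -0.0056, "ax": -0.253, "ay": 0, "az": 0, "jaw": -1},
    {"x": 0, "y": -0.0382, "z": -0.0043, "ax": -0.289, "ay": 0, "az": 0, "jaw": -1},
    {"x": 0, "y": -0.0425, "z": -0.0028, "ax": -0.325, "ay": 0, "az": 0, "jaw": -1},
    {"x": 0, "y": -0.0425, "z": -0.0028, "ax": -0.325, "ay": 0, "az": 0, "jaw": -1},
  ],
)

```text
time: 15.6
tool_pos: [563.2, 21.7, 72.0]
tcp_rot: [2.971, 0.0, 2.968]
contact_force: [0.1, -0.4, -5.0]
grip_width: 27.6
finger_force: 30.0
```

```bash
python3 chk.py pics/c5.png
```

```text
[563.19093101  21.67834415  71.98125358] [2.97064957e+00 6.66488335e-05 2.96846203e+00] [ 0.12772803 -0.44370206 -4.97351855] [-0.31 -0.06  0.03] 27.6423822254869 15.6
scene nest deck z far side 19.29 108
side nest deck z far side 18.74 171
```

View pics/c5.png

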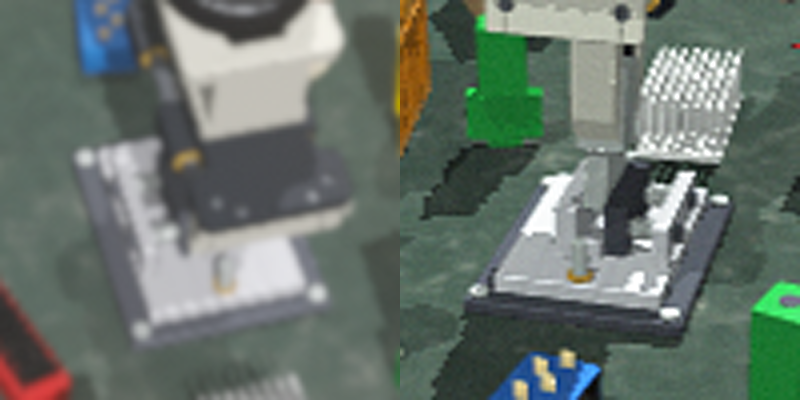

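The crops show the tongue rising and leaning while the nest stays seated; the rise so far is about 13 mm. Five more rocks follow.

Request:
send_rows(
  rows=[
    {"x": 0, "y": 0.0046, "z": 0.0001, "ax": 0.036, "ay": 0, "az": 0, "jaw": -1},
    {"x": 0, "y": 0.0095, "z": -0.0012, "ax": 0.072, "ay": 0, "az": 0, "jaw": -1},
    {"x": 0, "y": 0.0144, "z": -0.0026, "ax": 0.108, "ay": 0, "az": 0, "jaw": -1},
    {"x": 0, "y": 0.0193, "z": -0.0037, "ax": 0.144, "ay": 0, "az": 0, "jaw": -1},
    {"x": 0, "y": 0.0242, "z": -0.0046, "ax": 0.18, "ay": 0, "az": 0, "jaw": -1},
    {"x": 0, "y": 0.029, "z": -0.0054, "ax": 0.216, "ay": 0, "az": 0, "jaw": -1},
    {"x": 0, "y": 0.0337, "z": -0.0056, "ax": 0.253, "ay": 0, "az": 0, "jaw": -1},
    {"x": 0, "y": 0.0382, "z": -0.0043, "ax": 0.289, "ay": 0, "az": 0, "jaw": -1},
    {"x": 0, "y": 0.0425, "z": -0.0028, "ax": 0.325, "ay": 0, "az": 0, "jaw": -1},
    {"x": 0, "y": 0.0425, "z": -0.0028, "ax": 0.325, "ay": 0, "az": 0, "jaw": -1},
  ],
)

```text
time: 16.95
tool_pos: [564.9, 31.7, 74.0]
tcp_rot: [-2.972, 0.0, 2.971]
contact_force: [0.6, 1.2, -2.8]
grip_width: 27.6
finger_force: 30.0
```

Request:
send_rows(
  rows=[
    {"x": 0, "y": -0.0046, "z": 0.0001, "ax": -0.036, "ay": 0, "az": 0, "jaw": -1},
    {"x": 0, "y": -0.0095, "z": -0.0012, "ax": -0.072, "ay": 0, "az": 0, "jaw": -1},
    {"x": 0, "y": -0.0144, "z": -0.0026, "ax": -0.108, "ay": 0, "az": 0, "jaw": -1},
    {"x": 0, "y": -0.0193, "z": -0.0037, "ax": -0.144, "ay": 0, "az": 0, "jaw": -1},
    {"x": 0, "y": -0.0242, "z": -0.0046, "ax": -0.18, "ay": 0, "az": 0, "jaw": -1},
    {"x": 0, "y": -0.029, "z": -0.0054, "ax": -0.216, "ay": 0, "az": 0, "jaw": -1},
    {"x": 0, "y": -0.0337, "z": -0.0056, "ax": -0.253, "ay": 0, "az": 0, "jaw": -1},
    {"x": 0, "y": -0.0382, "z": -0.0043, "ax": -0.289, "ay": 0, "az": 0, "jaw": -1},
    {"x": 0, "y": -0.0425, "z": -0.0028, "ax": -0.325, "ay": 0, "az": 0, "jaw": -1},
    {"x": 0, "y": -0.0425, "z": -0.0028, "ax": -0.325, "ay": 0, "az": 0, "jaw": -1},
  ],
)

```text
time: 18.2
tool_pos: [563.2, 21.5, 76.0]
tcp_rot: [2.971, 0.0, 2.968]
contact_force: [-0.3, -2.0, -3.7]
grip_width: 27.7
finger_force: 30.0
```

Request:
send_rows(
  rows=[
    {"x": 0, "y": 0.0046, "z": 0.0001, "ax": 0.036, "ay": 0, "az": 0, "jaw": -1},
    {"x": 0, "y": 0.0095, "z": -0.0012, "ax": 0.072, "ay": 0, "az": 0, "jaw": -1},
    {"x": 0, "y": 0.0144, "z": -0.0026, "ax": 0.108, "ay": 0, "az": 0, "jaw": -1},
    {"x": 0, "y": 0.0193, "z": -0.0037, "ax": 0.144, "ay": 0, "az": 0, "jaw": -1},
    {"x": 0, "y": 0.0242, "z": -0.0046, "ax": 0.18, "ay": 0, "az": 0, "jaw": -1},
    {"x": 0, "y": 0.029, "z": -0.0054, "ax": 0.216, "ay": 0, "az": 0, "jaw": -1},
    {"x": 0, "y": 0.0337, "z": -0.0056, "ax": 0.253, "ay": 0, "az": 0, "jaw": -1},
    {"x": 0, "y": 0.0382, "z": -0.0043, "ax": 0.289, "ay": 0, "az": 0, "jaw": -1},
    {"x": 0, "y": 0.0425, "z": -0.0028, "ax": 0.325, "ay": 0, "az": 0, "jaw": -1},
    {"x": 0, "y": 0.0425, "z": -0.0028, "ax": 0.325, "ay": 0, "az": 0, "jaw": -1},
  ],
)

```text
time: 19.45
tool_pos: [565.0, 31.7, 78.1]
tcp_rot: [-2.973, 0.001, 2.971]
contact_force: [0.7, 3.3, -2.0]
grip_width: 28.1
finger_force: 30.0
```

Request:
send_rows(
  rows=[
    {"x": 0, "y": -0.0046, "z": 0.0001, "ax": -0.036, "ay": 0, "az": 0, "jaw": -1},
    {"x": 0, "y": -0.0095, "z": -0.0012, "ax": -0.072, "ay": 0, "az": 0, "jaw": -1},
    {"x": 0, "y": -0.0144, "z": -0.0026, "ax": -0.108, "ay": 0, "az": 0, "jaw": -1},
    {"x": 0, "y": -0.0193, "z": -0.0037, "ax": -0.144, "ay": 0, "az": 0, "jaw": -1},
    {"x": 0, "y": -0.0242, "z": -0.0046, "ax": -0.18, "ay": 0, "az": 0, "jaw": -1},
    {"x": 0, "y": -0.029, "z": -0.0054, "ax": -0.216, "ay": 0, "az": 0, "jaw": -1},
    {"x": 0, "y": -0.0337, "z": -0.0056, "ax": -0.253, "ay": 0, "az": 0, "jaw": -1},
    {"x": 0, "y": -0.0382, "z": -0.0043, "ax": -0.289, "ay": 0, "az": 0, "jaw": -1},
    {"x": 0, "y": -0.0425, "z": -0.0028, "ax": -0.325, "ay": 0, "az": 0, "jaw": -1},
    {"x": 0, "y": -0.0425, "z": -0.0028, "ax": -0.325, "ay": 0, "az": 0, "jaw": -1},
  ],
)

```text
time: 20.7
tool_pos: [563.3, 21.0, 80.3]
tcp_rot: [2.972, 0.001, 2.968]
contact_force: [-0.7, -3.1, -0.2]
grip_width: 28.0
finger_force: 30.0
```

Request:
send_rows(
  rows=[
    {"x": 0, "y": 0.0046, "z": 0.0001, "ax": 0.036, "ay": 0, "az": 0, "jaw": -1},
    {"x": 0, "y": 0.0095, "z": -0.0012, "ax": 0.072, "ay": 0, "az": 0, "jaw": -1},
    {"x": 0, "y": 0.0144, "z": -0.0026, "ax": 0.108, "ay": 0, "az": 0, "jaw": -1},
    {"x": 0, "y": 0.0193, "z": -0.0037, "ax": 0.144, "ay": 0, "az": 0, "jaw": -1},
    {"x": 0, "y": 0.0242, "z": -0.0046, "ax": 0.18, "ay": 0, "az": 0, "jaw": -1},
    {"x": 0, "y": 0.029, "z": -0.0054, "ax": 0.216, "ay": 0, "az": 0, "jaw": -1},
    {"x": 0, "y": 0.0337, "z": -0.0056, "ax": 0.253, "ay": 0, "az": 0, "jaw": -1},
    {"x": 0, "y": 0.0382, "z": -0.0043, "ax": 0.289, "ay": 0, "az": 0, "jaw": -1},
    {"x": 0, "y": 0.0425, "z": -0.0028, "ax": 0.325, "ay": 0, "az": 0, "jaw": -1},
    {"x": 0, "y": 0.0425, "z": -0.0028, "ax": 0.325, "ay": 0, "az": 0, "jaw": -1},
  ],
)

```text
time: 21.95
tool_pos: [565.6, 32.3, 82.7]
tcp_rot: [-2.974, 0.003, 2.971]
contact_force: [1.4, 5.7, 2.8]
grip_width: 27.8
finger_force: 30.0
```

```bash
python3 chk.py pics/c6.png; python3 -c "
from rock import *
rows(.17,-.17,2,0,n=9)"
```

```text
[565.64927363  32.34826428  82.69041562] [-2.97378176e+00  2.65542862e-03  2.97123280e+00] [1.37611881 5.67249792 2.79346765] [ 1.32 -0.16  0.01] 27.805498316366503 21.95
scene nest deck z far side 19.46 286
side nest deck z far side 18.71 168
0.17 -0.17 2
-0.0046 0.0001 -0.036
-0.0095 -0.0012 -0.072
-0.0144 -0.0026 -0.108
-0.0193 -0.0037 -0.144
-0.0242 -0.0046 -0.18
-0.029 -0.0054 -0.216
-0.0337 -0.0056 -0.253
-0.0382 -0.0043 -0.289
-0.0425 -0.0028 -0.325
```

View pics/c6.png

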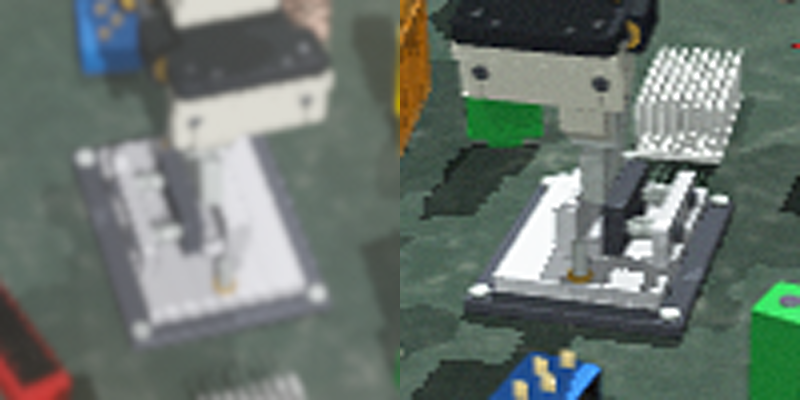

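The nest is still seated. Before lifting further I check numerically that the block hasn't slipped in the fingers: the tongue shoulder should be 7.5 mm below the TCP.

```bash
cat > slip.py <<'E'
from h import *
from scipy.spatial.transform import Rotation as Ro
o=bot.get_obs(); R=Ro.from_euler('xyz',o['tcp_rot']).as_matrix()
print(o['tool_pos'],o['contact_force'],o['time'])
for n in('side','scene'):
    im,d=bot.capture(n); W=world(n,d); P=(W-o['tool_pos'])@R
    for sgn in (1,-1):
        k=(d>0)&(abs(P[...,0])<8)&(P[...,1]*sgn>11)&(P[...,1]*sgn<27)&(P[...,2]>0)&(P[...,2]<45)
        p=P[k]; p=p[np.argsort(p[:,2])]
        print(n,sgn,len(p)); print(p[::max(1,len(p)//25)].round(0).astype(int).tolist())
E
python3 slip.py
```

```text
[565.60100714  32.19646918  82.59850855] [1.92366283 7.42919861 3.40093728] 22.05
side 1 127
[[8, 15, 1], [-1, 14, 3], [5, 13, 5], [-2, 17, 6], [-3, 19, 7], [4, 24, 8], [5, 12, 8], [1, 22, 9], [-2, 20, 11], [-3, 21, 13], [7, 24, 14], [-4, 20, 16], [-4, 21, 17], [-3, 22, 19], [8, 18, 21], [1, 23, 23], [-2, 22, 24], [-5, 20, 26], [8, 11, 28], [8, 20, 29], [2, 21, 32], [-6, 25, 32], [6, 21, 33], [0, 21, 34], [-4, 26, 38], [-4, 12, 44]]
side -1 6
[[7, -18, 23], [7, -16, 25], [8, -15, 26], [7, -16, 32], [7, -15, 34], [8, -19, 40]]
scene 1 6
[[7, 11, 25], [7, 20, 27], [8, 18, 28], [8, 17, 30], [8, 11, 34], [8, 19, 34]]
scene -1 107
[[5, -14, 2], [3, -13, 3], [6, -17, 5], [-2, -19, 5], [1, -15, 5], [-1, -21, 6], [7, -18, 7], [2, -15, 8], [8, -15, 9], [7, -19, 12], [8, -14, 12], [-3, -22, 14], [-2, -19, 16], [7, -12, 17], [-3, -23, 19], [-1, -20, 21], [3, -20, 22], [7, -20, 24], [-1, -21, 26], [6, -23, 27], [-1, -20, 29], [-1, -20, 32], [-4, -19, 33], [-6, -24, 38], [8, -19, 39], [-4, -18, 40], [-3, -19, 42]]
```

No slip: the shoulder is at about 6–7 mm. I do one more rock to the right, then turn upright with a small rise.

Request:
send_rows(
  rows=[
    {"x": 0, "y": -0.0046, "z": 0.0001, "ax": -0.036, "ay": 0, "az": 0, "jaw": -1},
    {"x": 0, "y": -0.0095, "z": -0.0012, "ax": -0.072, "ay": 0, "az": 0, "jaw": -1},
    {"x": 0, "y": -0.0144, "z": -0.0026, "ax": -0.108, "ay": 0, "az": 0, "jaw": -1},
    {"x": 0, "y": -0.0193, "z": -0.0037, "ax": -0.144, "ay": 0, "az": 0, "jaw": -1},
    {"x": 0, "y": -0.0242, "z": -0.0046, "ax": -0.18, "ay": 0, "az": 0, "jaw": -1},
    {"x": 0, "y": -0.029, "z": -0.0054, "ax": -0.216, "ay": 0, "az": 0, "jaw": -1},
    {"x": 0, "y": -0.0337, "z": -0.0056, "ax": -0.253, "ay": 0, "az": 0, "jaw": -1},
    {"x": 0, "y": -0.0382, "z": -0.0043, "ax": -0.289, "ay": 0, "az": 0, "jaw": -1},
    {"x": 0, "y": -0.0425, "z": -0.0028, "ax": -0.325, "ay": 0, "az": 0, "jaw": -1},
    {"x": 0, "y": -0.0425, "z": -0.0028, "ax": -0.325, "ay": 0, "az": 0, "jaw": -1},
  ],
)

```text
time: 23.4
tool_pos: [563.5, 21.0, 84.0]
tcp_rot: [2.971, 0.001, 2.968]
contact_force: [0.6, -3.3, -0.4]
grip_width: 28.0
finger_force: 30.0
```

Request:
send_rows(
  rows=[
    {"x": 0, "y": 0.0028, "z": -0.001, "ax": 0.02, "ay": 0, "az": 0, "jaw": -1},
    {"x": 0, "y": 0.0056, "z": -0.002, "ax": 0.04, "ay": 0, "az": 0, "jaw": -1},
    {"x": 0, "y": 0.0084, "z": -0.003, "ax": 0.06, "ay": 0, "az": 0, "jaw": -1},
    {"x": 0, "y": 0.0112, "z": -0.004, "ax": 0.081, "ay": 0, "az": 0, "jaw": -1},
    {"x": 0, "y": 0.014, "z": -0.005, "ax": 0.101, "ay": 0, "az": 0, "jaw": -1},
    {"x": 0, "y": 0.0168, "z": -0.006, "ax": 0.121, "ay": 0, "az": 0, "jaw": -1},
    {"x": 0, "y": 0.0196, "z": -0.007, "ax": 0.141, "ay": 0, "az": 0, "jaw": -1},
    {"x": 0, "y": 0.0224, "z": -0.008, "ax": 0.162, "ay": 0, "az": 0, "jaw": -1},
    {"x": 0, "y": 0.0224, "z": -0.008, "ax": 0.162, "ay": 0, "az": 0, "jaw": -1},
    {"x": 0, "y": 0.0224, "z": -0.008, "ax": 0.162, "ay": 0, "az": 0, "jaw": -1},
  ],
)

```text
time: 24.65
tool_pos: [564.2, 26.4, 86.3]
tcp_rot: [3.14, 0.0, 2.97]
contact_force: [5.3, 1.0, -3.4]
grip_width: 27.7
finger_force: 30.0
```

```bash
python3 chk.py pics/c7.png
```

```text
[564.15595753  26.36381902  86.29411364] [3.14019475e+00 3.79105547e-04 2.96959958e+00] [ 5.30062669  1.04978063 -3.40254498] [ 0.21 -1.   -0.  ] 27.739906765971856 24.65
scene nest deck z far side 19.45 219
side nest deck z far side 18.87 171
```

Now upright, with a rise of 26.8 mm and a low force. I'm lifting another 17 mm gently.

Request:
send_rows(
  rows=[
    {"x": 0, "y": 0, "z": -0.005, "ax": 0, "ay": 0, "az": 0, "jaw": -1},
    {"x": 0, "y": 0, "z": -0.012, "ax": 0, "ay": 0, "az": 0, "jaw": -1},
    {"x": 0, "y": 0, "z": -0.02, "ax": 0, "ay": 0, "az": 0, "jaw": -1},
    {"x": 0, "y": 0, "z": -0.032, "ax": 0, "ay": 0, "az": 0, "jaw": -1},
    {"x": 0, "y": 0, "z": -0.046, "ax": 0, "ay": 0, "az": 0, "jaw": -1},
    {"x": 0, "y": 0, "z": -0.06, "ax": 0, "ay": 0, "az": 0, "jaw": -1},
    {"x": 0, "y": 0, "z": -0.075, "ax": 0, "ay": 0, "az": 0, "jaw": -1},
    {"x": 0, "y": 0, "z": -0.085, "ax": 0, "ay": 0, "az": 0, "jaw": -1},
    {"x": 0, "y": 0, "z": -0.09, "ax": 0, "ay": 0, "az": 0, "jaw": -1},
    {"x": 0, "y": 0, "z": -0.09, "ax": 0, "ay": 0, "az": 0, "jaw": -1},
  ],
)

```text
time: 26.0
tool_pos: [564.0, 26.4, 104.2]
tcp_rot: [3.14, 0.0, 2.97]
contact_force: [0.1, 0.6, -2.5]
grip_width: 27.8
finger_force: 30.0
```

```bash
python3 slip.py; python3 chk.py pics/c8.png
```

```text
[563.98296714  26.36680758 104.22165795] [ 0.08809711  0.57567921 -2.54960659] 26.0
side 1 119
[[2, 15, 0], [-4, 13, 2], [7, 12, 3], [7, 18, 5], [2, 14, 5], [-1, 18, 6], [-5, 13, 6], [0, 16, 7], [8, 13, 7], [7, 20, 8], [-3, 19, 10], [0, 22, 10], [-2, 23, 12], [8, 14, 13], [0, 22, 15], [7, 18, 15], [-1, 21, 17], [0, 23, 18], [1, 21, 19], [6, 21, 21], [7, 12, 22], [7, 19, 24], [4, 22, 25], [-2, 22, 26], [6, 22, 27], [-3, 22, 28], [5, 21, 30], [8, 22, 31], [2, 22, 32], [3, 21, 34]]
side -1 11
[[8, -19, 17], [7, -21, 19], [8, -11, 20], [7, -21, 22], [7, -12, 22], [8, -18, 23], [7, -21, 26], [7, -20, 28], [7, -21, 31], [8, -18, 32], [7, -11, 33]]
scene 1 2
[[8, 19, 29], [7, 20, 34]]
scene -1 35
[[0, -20, 15], [7, -21, 16], [6, -17, 17], [4, -20, 17], [5, -22, 19], [0, -20, 19], [-3, -18, 19], [7, -17, 20], [2, -19, 20], [6, -20, 20], [-3, -19, 21], [0, -21, 21], [-2, -21, 21], [2, -20, 22], [8, -18, 22], [6, -20, 23], [0, -21, 23], [4, -19, 25], [1, -19, 25], [7, -18, 26], [6, -20, 27], [4, -20, 27], [2, -21, 27], [0, -20, 28], [7, -18, 28], [-3, -18, 29], [-3, -20, 29], [0, -21, 30], [-2, -22, 30], [4, -20, 31], [5, -19, 32], [7, -18, 32], [1, -19, 32], [7, -11, 33], [5, -19, 34]]
[563.91132944  26.3710321  104.09821069] [ 3.14051058e+00 -2.47716166e-04  2.96973547e+00] [-0.50612508 -0.73474039 -2.3850518 ] [ 0.04 -0.02 -0.04] 28.031144249941406 26.1
scene nest deck z far side 19.56 263
side nest deck z far side 18.87 169
```

The wrist carries 2.5 N, which is the block's weight alone. Its foot is at about 62 mm, 16 mm above the nest, upright and centred, and the nest is seated. Handing in.

```bash
python3 -c "
from plant import bot
print(bot.close_job())"
```

```text
the job is handed in; nothing more can be done
None
```

The block is rocked free and the job is handed in (no verdict came back): the gripper holds it upright over the pocket, its foot about 16 mm above the nest top, with the nest measured still on its seat and no sign that the other things on the bench were touched.

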